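Line up the dredgers by height on the seasoning tray

ROBOT

A 6-joint arm with a two-finger parallel gripper is mounted at the origin on a cart in front of the work surface, level with it; the furniture and walls round the work are solid. World frame = base frame: x ahead of the robot, y to its left, z up, the work surface at z = 0. Lengths are in m, angles in rad, forces in N, time in s.
With the tool pointing down it reaches from about 0.25 to 0.775 m from the base axis. Payload 4 kg.
Tool frame: the origin (TCP) lies midway between the tips of the shut fingers; the grasp point (between the pads) lies 19 mm behind it (robot.tcp_to_grasp is the z of the grasp point in the tool frame, in m); z points along the fingers, y is the line along which they close (so a half turn about z gives the same grasp; the last joint's range is limited). The gripper opens to 94 mm and grips with 3 to 60 N. Pads are 16 mm wide; open, the fingers measure 119 mm over their backs; the gripper's body (75 mm by 177 mm) begins 78 mm behind the grasp point.
Start: joints at [1.231, 0.087, 1.371, -0, 1.684, -0.103], TCP at [0.129, 0.535, 0.206] pointing down, gripper open.
Joint ranges: [-3.1, 3.1], [-0.76, 2.03], [0.27, 2.55], [-1.08, 4.22], [0.17, 2.65], [-2.57, 2.57]. Speed limits (rad/s): [2.79, 2.79, 3.14, 3.14, 3.14, 3.14].

INTERFACE

Orientations are given as [roll, pitch, yaw] about the fixed x, y, z axes, in that order (R = Rz(yaw) Ry(pitch) Rx(roll)).
In Python, from bench import robot gives the robot as it stands. The module is installed in compiled form; this text tells all that it offers.
- The arm moves only by the tool move_arm, never from a script. Its argument "motion" is one flat list of numbers, 7 for each row, row after row: the turn, a rotation vector about the tool's x, y, z in units of 45 degrees (1.0 is 45 degrees), then the shift along the tool's x, y, z in units of 100 mm (1.0 is 100 mm), then the opening, from 0 (shut) to 1 (fully open). A call has 1 to 12 rows; each row shifts and turns the commanded pose from where the row before left it, along the tool's axes as they then stand; what a row does not reach is not made up. A row lasts 1/12 s, in which the tool goes at most 41.7 mm and 7.16 degrees, less where a joint would pass 70% of its speed; a pose out of reach is approached as far as the arm can. A call with a number of a shift or a turn outside -1 to 1 is refused whole. A call with a gripper value outside its range is refused whole. The fingers move at their own pace and stop on an object; the grip force is fixed at half the most. Time passes only in rows, so rows that do not move let the fingers close. It gives the time, the measured TCP pose, the force, the opening and the grip force at its end, in the units of the state.
- robot.get_obs(): the state, without advancing time (a new reading comes with each control period).
- robot.snapshot(name): name is "scene" or "top"; returns the picture (384x512x3 uint8, red, green, blue); there is no depth.
- robot.get_calibration(name): a dict with "fx", "fy", "cx", "cy" (pixels), "R" (3x3) and "t" (3): a world point X has camera coordinates R X + t. Camera axes: x right, y down, z forward; pixel columns grow to the right and rows downward; lengths in m; the calibration is good to about 2 mm. A picture is of the moment at which its call begins. get_calibration takes no time and is no camera call.
- robot.close_job(): hands the job in; it is judged then, once.
The state is a dict: "time": time; "joint_positions": joint angles; "qvel": joint speeds; "joint_torque": joint torques, N m; "tool_pos": TCP position; "ee_rot": TCP orientation; "wrist_force": force on the tool from outside, world axes, zero at the start; "wrist_torque": the same for the moment, N m; "width": finger opening in m; "finger_force": force on a finger pad.
Only numpy, scipy, OpenCV 4.12 (cv2) and the standard library are available. Lean on these libraries where they do the work, as an engineer would, in place of code of your own. Each camera call takes 0.05 s, during which the arm holds its last target. There are 200 camera calls.

TASK

Set up the seasoning tray for service: stand the four steel dredgers upright in order of height on the tray's four black pads, one centred on each pad, with the tallest at the end next to the dark wooden pepper mill that stands beside the tray, and the shortest at the far end. Never tip a dredger over, and leave the mill where it stands.

Things in the scene. Friction and masses are not known exactly. Their poses are not given: they have to be found in the camera images.
- dredger_tallest: Plain steel dredger (shaker), tallest of four of one family: an upright closed cylinder 60 mm in diameter and 115 mm tall overall, straight-sided up to 12 mm below the top, then a low lid with small dark holes. Origin: centre of its underside; z up. Stands on the worktop at the start, weighs 0.06 to 0.35 kg.
- dredger_large: Plain steel dredger (shaker), second tallest of four of one family: an upright closed cylinder 54 mm in diameter and 95 mm tall overall, straight-sided up to 12 mm below the top, then a low lid with small dark holes. Origin: centre of its underside; z up. Stands on the worktop at the start, weighs 0.06 to 0.35 kg.
- dredger_medium: Plain steel dredger (shaker), second shortest of four of one family: an upright closed cylinder 48 mm in diameter and 75 mm tall overall, straight-sided up to 12 mm below the top, then a low lid with small dark holes. Origin: centre of its underside; z up. Stands on the worktop at the start, weighs 0.06 to 0.35 kg.
- dredger_small: Plain steel dredger (shaker), shortest of four of one family: an upright closed cylinder 42 mm in diameter and 55 mm tall overall, straight-sided up to 12 mm below the top, then a low lid with small dark holes. Origin: centre of its underside; z up. Stands on the worktop at the start, weighs 0.06 to 0.35 kg.
- pad_a: One of four identical round black rubber pads, 72 mm in diameter, 3 mm thick, fixed in a single row along the steel tray, centres about 96 mm apart (84 to 108 mm). Origin: centre of its underside, 6 mm above the worktop; its top is 9 mm above the worktop. The letters in the names say nothing about the order along the row.
- pad_b: One of four identical round black rubber pads, 72 mm in diameter, 3 mm thick, fixed in a single row along the steel tray, centres about 96 mm apart (84 to 108 mm). Origin: centre of its underside, 6 mm above the worktop; its top is 9 mm above the worktop. The letters in the names say nothing about the order along the row.
- pad_c: One of four identical round black rubber pads, 72 mm in diameter, 3 mm thick, fixed in a single row along the steel tray, centres about 96 mm apart (84 to 108 mm). Origin: centre of its underside, 6 mm above the worktop; its top is 9 mm above the worktop. The letters in the names say nothing about the order along the row.
- pad_d: One of four identical round black rubber pads, 72 mm in diameter, 3 mm thick, fixed in a single row along the steel tray, centres about 96 mm apart (84 to 108 mm). Origin: centre of its underside, 6 mm above the worktop; its top is 9 mm above the worktop. The letters in the names say nothing about the order along the row.
- tray: Low steel tray fixed on the worktop, 385 mm long (its y axis, along the row of pads) by 100 mm wide (its x axis), floor 6 mm high, rim 10 mm high. Origin: centre of its underside.
- mill: Small turned pepper mill of dark brown wood with a steel button on top, loose, 54 mm in diameter at the foot, waisted, 80 mm tall, standing beside one end of the tray, left or right, its centre roughly 98 mm from the centre of the end pad. (A tin of vegetables, 75 mm in diameter and 58 mm tall, not listed, stands likewise beside the other end.) Origin: centre of its underside.
Mind the look-alikes: they are no part of the job. What is shaped like the mill but pink is not meant.

How it is judged:
At the end, for the whole second after the job is handed in: Each dredger upright (within 0.08 rad) and at rest on a pad, centre within 13 mm of the pad's; from the mill's end: tallest, second tallest, second shortest, shortest (98, 194, 290, 386 mm from the mill, each +/-45 mm). Mill moved under 15 mm; no dredger tipped beyond 0.6 rad (horizontal distance between dredger_tallest and mill between 0.053 and 0.143 m and (horizontal distance between dredger_tallest and pad_a below 0.013 m or horizontal distance between dredger_tallest and pad_b below 0.013 m or horizontal distance between dredger_tallest and pad_c below 0.013 m or horizontal distance between dredger_tallest and pad_d below 0.013 m) and height (world z) of dredger_tallest between 0.006 and 0.012 m and angle between each of dredger_tallest, dredger_large, dredger_medium, dredger_small's own z axis and vertical below 0.08 rad and linear speed of each of dredger_tallest, dredger_large, dredger_medium, dredger_small below 0.02 m/s and angular speed of each of dredger_tallest, dredger_large, dredger_medium, dredger_small below 0.3 rad/s and horizontal distance between dredger_large and mill between 0.149 and 0.239 m and (horizontal distance between dredger_large and pad_a below 0.013 m or horizontal distance between dredger_large and pad_b below 0.013 m or horizontal distance between dredger_large and pad_c below 0.013 m or horizontal distance between dredger_large and pad_d below 0.013 m) and height (world z) of dredger_large between 0.006 and 0.012 m and horizontal distance between dredger_medium and mill between 0.245 and 0.335 m and (horizontal distance between dredger_medium and pad_a below 0.013 m or horizontal distance between dredger_medium and pad_b below 0.013 m or horizontal distance between dredger_medium and pad_c below 0.013 m or horizontal distance between dredger_medium and pad_d below 0.013 m) and height (world z) of dredger_medium between 0.006 and 0.012 m and horizontal distance between dredger_small and mill between 0.341 and 0.431 m and (horizontal distance between dredger_small and pad_a below 0.013 m or horizontal distance between dredger_small and pad_b below 0.013 m or horizontal distance between dredger_small and pad_c below 0.013 m or horizontal distance between dredger_small and pad_d below 0.013 m) and height (world z) of dredger_small between 0.006 and 0.012 m); the robot touches nothing.
It fails at once if a dredger is tipped over (angle between dredger_tallest's own z axis and vertical above 0.6 rad).
It fails at once if a dredger is tipped over (angle between dredger_large's own z axis and vertical above 0.6 rad).
It fails at once if a dredger is tipped over (angle between dredger_medium's own z axis and vertical above 0.6 rad).
It fails at once if a dredger is tipped over (angle between dredger_small's own z axis and vertical above 0.6 rad).
It fails at once if the mill is pushed from its place (distance of mill from where it was at the start of the episode above 0.015 m).
It also fails if it takes over 112 s, if anything falls off the work surface, if the arm or the gripper's body presses on something with over 40 N, if the wrist force passes 120 N, or if a joint passes its speed limit or range.

## Working session

There is one attempt and no reset: what is moved stays moved. The work goes in short steps, Python scripts to look and compute and a tool call to move; the robot and the scene stay as the last step left them, time stands still between calls to the robot, and variables do not carry over. Pictures are saved under pics/ and viewed, at most 14 in all, crops included, and the job is handed in when it is done.

Besides the shell and the picture viewer there is one more tool, called after "Request:" as name(argument=value, ...) on one line, values as JSON. move_arm: Moves the arm, as the interface text tells. Shifts and turns lie within -1 to 1; 1 stands for 100 mm of shift or 45 degrees of turn. Its arguments: {"type":"object","properties":{"motion":{"type":"array","items":{"type":"number"}}},"required":["motion"]}

```bash
mkdir -p pics
python3 - <<'E'
from bench import robot
import cv2,numpy as np
np.set_printoptions(precision=4,suppress=True)
for n in("scene","top"):
    im=robot.snapshot(n); cv2.imwrite(f"pics/{n}0.png",im[:,:,::-1]); c=robot.get_calibration(n)
    print(n,c["fx"],c["fy"],c["cx"],c["cy"],np.array(c["R"]),np.array(c["t"]))
o=robot.get_obs(); print({k:np.round(v,3) for k,v in o.items()},robot.tcp_to_grasp)
E
```

```text
scene 400.12016181406716 400.12016181406716 250.70143200565659 192.98766894220526 [[ 0.5567 -0.8307 -0.0053]
 [-0.5191 -0.3429 -0.7829]
 [ 0.6486  0.4386 -0.6221]] [-0.299   0.3344  0.8133]
top 364.9150536075304 364.9150536075304 255.60238808851744 192.16494017260078 [[ 0.0236 -0.9997  0.0037]
 [-0.9954 -0.0239 -0.093 ]
 [ 0.0931 -0.0015 -0.9957]] [0.0052 0.574  0.9445]
{'time': np.float64(0.1), 'joint_positions': array([ 1.231,  0.088,  1.372,  0.   ,  1.684, -0.103]), 'qvel': array([ 0.002, -0.003, -0.004,  0.001, -0.   ,  0.   ]), 'joint_torque': array([  0.001, -34.125, -30.33 ,   0.072,   0.03 ,  -0.   ]), 'tool_pos': array([0.129, 0.534, 0.204]), 'ee_rot': array([-3.14 , -0.   ,  2.905]), 'wrist_force': array([-0.007, -0.089, -0.864]), 'wrist_torque': array([-0.069, -0.012, -0.003]), 'finger_force': np.float64(0.0), 'width': np.float64(0.094)} -0.0188
```

View pics/top0.png

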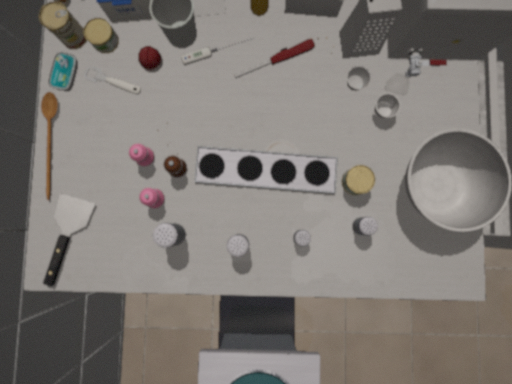

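View pics/scene0.png

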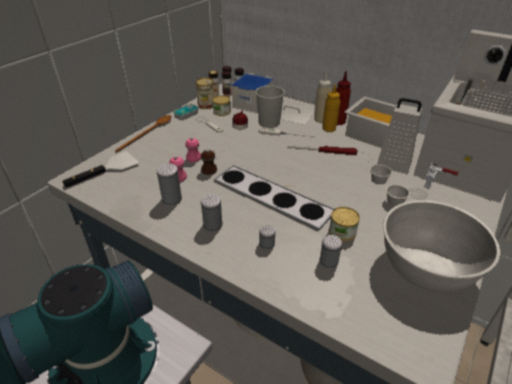

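The top view shows the dark mill at (175,166), with pink look-alikes at (141,154) and (151,197). The pads are at (211,166), (250,168), (283,172) and (317,173), and the tin is at (360,180). The dredgers are at about (167,235), (238,245), (367,226) and (302,238), which look like tallest, large, medium and small. The brown mill fits the description and is next to the left pad, so the order from left to right is tallest, large, medium, small. Next I'll confirm this with an enlarged crop and measure.

```bash
cat > h.py <<'E'
from bench import robot
import cv2,numpy as np
np.set_printoptions(precision=4,suppress=True)
C={n:{k:np.array(v) for k,v in robot.get_calibration(n).items()} for n in("scene","top")}
def ray(n,u,v,z):
    c=C[n];d=c["R"].T@np.array([(u-c["cx"])/c["fx"],(v-c["cy"])/c["fy"],1.]);o=-c["R"].T@c["t"]
    return o+d*(z-o[2])/d[2]
def proj(n,X):
    c=C[n];p=c["R"]@np.array(X)+c["t"];return np.array([c["fx"]*p[0]/p[2]+c["cx"],c["fy"]*p[1]/p[2]+c["cy"]])
def pads(im):
    g=cv2.cvtColor(im,cv2.COLOR_RGB2GRAY);m=(g<45).astype(np.uint8)
    n,l,s,c=cv2.connectedComponentsWithStats(m);return [(c[i],s[i]) for i in range(1,n) if 150<s[i][4]<3000]
E
python3 - <<'E'
from h import *
t=cv2.imread("pics/top0.png");s=cv2.imread("pics/scene0.png")
for c,st in pads(t[:,:,::-1].copy()):
    if 150<c[1]<190 and 150<c[0]<340: print("pad?",c,st,ray("top",*c,.009))
for c,st in pads(s[:,:,::-1].copy()):
    if 150<c[1]<230 and 190<c[0]<340: print("pad scene",c,st[4],ray("scene",*c,.009))
a=cv2.resize(t[140:275,135:395],None,fx=3,fy=3,interpolation=cv2.INTER_CUBIC)
cv2.imwrite("pics/ct.png",a)
b=cv2.resize(s[140:280,150:360],None,fx=3.8,fy=3.8,interpolation=cv2.INTER_CUBIC)
cv2.imwrite("pics/cs.png",b)
E
```

```text
pad? [211.3817 165.4682] [201 155  22  22 393] [0.6456 0.1411 0.009 ]
pad? [249.4785 167.7392] [239 157  22  22 395] [0.6419 0.0371 0.009 ]
pad? [283.0672 171.398 ] [272 160  23  23 402] [ 0.634  -0.0547  0.009 ]
pad? [316.5204 172.4515] [306 162  22  22 392] [ 0.6333 -0.1459  0.009 ]
pad scene [338.2115 150.2244] 156 [ 0.9714 -0.0785  0.009 ]
pad scene [207.9721 163.498 ] 251 [0.6551 0.2516 0.009 ]
pad scene [232.8453 176.5304] 181 [0.6409 0.1385 0.009 ]
pad scene [259.5198 188.1436] 202 [0.637 0.034 0.009]
pad scene [284.0522 199.9   ] 230 [ 0.6292 -0.0578  0.009 ]
pad scene [311.4829 211.0304] 263 [ 0.629  -0.1489  0.009 ]
```

View pics/ct.png

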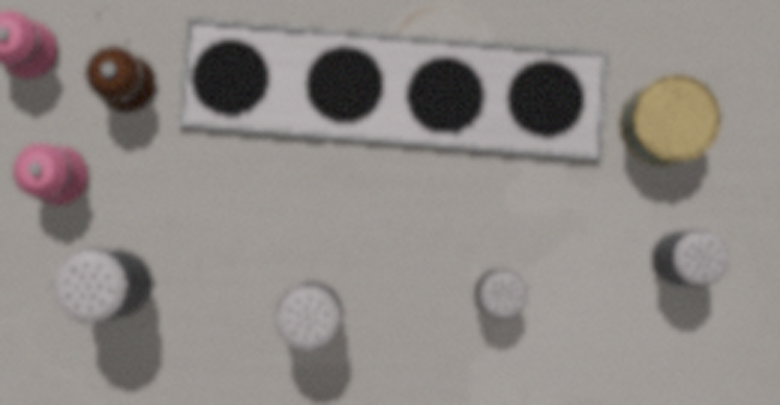

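View pics/cs.png

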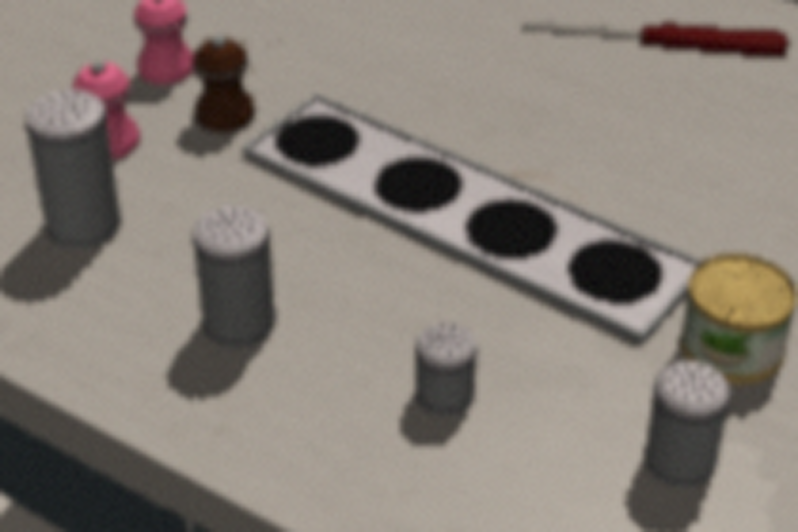

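The crops confirm the brown mill beside the left pad at (211,166), with its pink twins further out. The four dredgers are tallest, large, small and medium from left to right. Next I'll measure the lids in both views.

```bash
cat >> h.py <<'E'
D=dict(tallest=(.115,.030,(165.5,235),(172,177)),large=(.095,.027,(238,245),(211,200)),medium=(.075,.024,(368,226),(332,242)),small=(.055,.021,(302,238),(267.5,231)))
def lid(im,n,seed,r):
    g=cv2.GaussianBlur(cv2.cvtColor(im,cv2.COLOR_RGB2GRAY),(3,3),0)
    x0,y0=int(seed[0])-r,int(seed[1])-r
    w=g[y0:y0+2*r+1,x0:x0+2*r+1]
    th,m=cv2.threshold(w,0,255,cv2.THRESH_BINARY+cv2.THRESH_OTSU)
    return w,m,(x0,y0)
E
python3 - <<'E'
from h import *
t=cv2.imread("pics/top0.png")[:,:,::-1].copy();s=cv2.imread("pics/scene0.png")[:,:,::-1].copy()
def seg(im,seed,thr):
    g=cv2.GaussianBlur(cv2.cvtColor(im,cv2.COLOR_RGB2GRAY),(3,3),0)
    m=(g>thr).astype(np.uint8);m=cv2.morphologyEx(m,cv2.MORPH_CLOSE,np.ones((3,3)))
    n,l,st,c=cv2.connectedComponentsWithStats(m)
    d=[np.hypot(*(c[i]-seed)) if 40<st[i][4]<1500 else 99 for i in range(n)];i=int(np.argmin(d));return c[i],st[i],d[i]
g=cv2.cvtColor(t,cv2.COLOR_RGB2GRAY);print(g[235,150:185]);print(cv2.cvtColor(s,cv2.COLOR_RGB2GRAY)[170,150:190])
for k,(H,r,a,b) in D.items():
    for n,im,sd in(("top",t,a),("scene",s,b)):
      for thr in (175,185):
        c,st,d=seg(im,sd,thr); print(k,n,thr,c,st,round(d,1),ray(n,*c,H-.004)[:2])
E
```

```text
[152 148 146 151 158 162 162 163 163 163 156 162 167 160 154 159 165 155
 151 160 164 160 163 162 154 148 130  98  66  53  53  51  50  53  61]
[151 150 151 152 151 149 139 139 144 152 147 149 153 149 154 156 147 157
 165 158 144 157 168 173 177 163 128  83  66  60  58  61  75 106 131 144
 148 148 151 150]
tallest top 175 [ 86.4318 207.0227] [ 83 203   8   9  44] 83.9 [0.52   0.4267]
tallest top 185 [255.5 191.5] [     0      0    512    384 196608] 99 [0.5675 0.0193]
tallest scene 175 [127.6296 159.4537] [122 153  15  13 108] 47.7 [0.4276 0.3631]
tallest scene 185 [255.0207 191.3065] [     0      0    512    384 196069] 99 [ 0.5079 -0.0341]
large top 175 [264.1364 179.5455] [258 177  12   6  44] 70.5 [ 0.5998 -0.0016]
large top 185 [255.5 191.5] [     0      0    512    384 196608] 99 [0.5694 0.0192]
large scene 175 [267.84 197.78] [262 192  12  11  50] 56.9 [ 0.5246 -0.0641]
large scene 185 [255.0207 191.3065] [     0      0    512    384 196069] 99 [ 0.5291 -0.0202]
medium top 175 [456.8958 201.1042] [446 193  18  17  96] 92.3 [ 0.5591 -0.4926]
medium top 185 [255.5 191.5] [     0      0    512    384 196608] 99 [0.5713 0.0192]
medium scene 175 [322.5172 217.2931] [313 209  18  16  58] 26.5 [ 0.5558 -0.212 ]
medium scene 185 [255.0207 191.3065] [     0      0    512    384 196069] 99 [ 0.5503 -0.0062]
small top 175 [264.1364 179.5455] [258 177  12   6  44] 69.6 [ 0.605  -0.0025]
small top 185 [255.5 191.5] [     0      0    512    384 196608] 99 [0.5732 0.0192]
small scene 175 [267.84 197.78] [262 192  12  11  50] 33.2 [ 0.5668 -0.0388]
small scene 185 [255.0207 191.3065] [     0      0    512    384 196069] 99 [0.5716 0.0077]
```

Run:
```python
from h import *
P=dict(tallest=((165.4,234.7),(167.3,169.5)),large=((237.8,245),(210.8,200.3)),medium=((368,225.7),(331.8,241.8)),small=((302.3,237.5),(267.1,230.3)))
W=dict(tallest=71,large=63,medium=54.5,small=46.5)
for k,(a,b) in P.items():
    H,r=D[k][:2]; 
    # two-ray triangulation (least squares)
    A=np.zeros((3,3));bb=np.zeros(3)
    for n,p in(("top",a),("scene",b)):
        o=ray(n,*p,0);d=ray(n,*p,.2)-o;d/=np.linalg.norm(d);M=np.eye(3)-np.outer(d,d);A+=M;bb+=M@o
    z=H-.004;c=C["top"];dep=(c["R"]@ray("top",*a,z)+c["t"])[2]
    print(k,"top",ray("top",*a,z)[:2],"scene",ray("scene",*b,z)[:2],"tri",np.linalg.solve(A,bb),"diam mm",W[k]/3*dep/c["fx"]*1e3)
```

```text
tallest top [0.4581 0.2331] scene [0.4541 0.2295] tri [0.458  0.234  0.1069] diam mm 56.8273721445178
large top [0.4366 0.0595] scene [0.4322 0.0566] tri [0.4363 0.0599 0.0867] diam mm 51.47059759924029
medium top [ 0.4915 -0.2664] scene [ 0.4878 -0.2695] tri [ 0.4917 -0.268   0.0667] diam mm 45.796518236047156
small top [ 0.4575 -0.1037] scene [ 0.4533 -0.1072] tri [ 0.4575 -0.1045  0.0462] diam mm 39.774998233032164
```

Request:
move_arm(motion=[0,0,0.155,0,0,0,1,0,0,0.155,0,0,0,1,0,0,0.155,0,0,0,1,0,0,0.155,0,0,0,1,0,0,0.155,0,0,0,1,0,0,0.155,0,0,0,1,0,0,0.155,0,0,0,1,0,0,0.155,0,0,0,1,0,0,0.155,0,0,0,1,0,0,0.155,0,0,0,1,0,0,0.149,0,0,0,1,0,0,0,0,0,0,1])

```text
time: 1.1
tool_pos: [0.129, 0.5344, 0.2048]
ee_rot: [-3.141, 0.001, 1.569]
wrist_force: [-0.5, 0.4, -0.1]
width: 0.094
finger_force: 0.0
```

Request:
move_arm(motion=[0,0,0,-0.25,0.27,0,1,0,0,0,-0.25,0.27,0,1,0,0,0,-0.25,0.27,0,1,0,0,0,-0.25,0.27,0,1,0,0,0,-0.25,0.27,0,1,0,0,0,-0.25,0.27,0,1,0,0,0,-0.25,0.27,0,1,0,0,0,-0.25,0.27,0,1,0,0,0,-0.25,0.27,0,1,0,0,0,-0.25,0.27,0,1,0,0,0,-0.25,0.27,0,1,0,0,0,-0.25,0.27,0,1])

```text
time: 2.1
tool_pos: [0.4538, 0.233, 0.2053]
ee_rot: [-3.141, -0.0, 1.574]
wrist_force: [-0.1, 0.8, 0.5]
width: 0.0943
finger_force: 0.0
```

Request:
move_arm(motion=[0,0,0,0,0,0,1,0,0,0,0,0,0,1,0,0,0,0,0,0,1])

```text
time: 2.35
tool_pos: [0.4524, 0.2347, 0.2051]
ee_rot: [-3.14, -0.0, 1.572]
wrist_force: [0.5, 0.2, -0.3]
width: 0.0946
finger_force: 0.0
```

Request:
move_arm(motion=[0,0,0,-0.03,0.03,0,1,0,0,0,0,0,0.2,1,0,0,0,0,0,0.2,1,0,0,0,0,0,0.2,1,0,0,0,0,0,0.2,1,0,0,0,0,0,0.2,1,0,0,0,0,0,0.2,1,0,0,0,0,0,0.2,1,0,0,0,0,0,0.09,1,0,0,0,0,0,0,1])

```text
time: 3.18
tool_pos: [0.4534, 0.2317, 0.054]
ee_rot: [-3.137, 0.002, 1.573]
wrist_force: [-1.4, -0.1, 0.2]
width: 0.0936
finger_force: 0.0
```

Request:
move_arm(motion=[0,0,0,0,0,0,0.75,0,0,0,0,0,0,0.65,0,0,0,0,0,0,0.6,0,0,0,0,0,0,0.5,0,0,0,0,0,0,0.5,0,0,0,0,0,0,0.5,0,0,0,0,0,0,0.5,0,0,0,0,0,0,0.5])

```text
time: 3.85
tool_pos: [0.4562, 0.2317, 0.0573]
ee_rot: [3.141, -0.001, 1.57]
wrist_force: [-1.5, 0.7, 3.1]
width: 0.0597
finger_force: 30.0
```

Request:
move_arm(motion=[0,0,0,0,0,-0.1,0.5,0,0,0,0,0,-0.15,0.5,0,0,0,0,0,-0.15,0.5,0,0,0,-0.1,0.2,0,0.5,0,0,0,-0.1,0.2,0,0.5,0,0,0,-0.1,0.2,0,0.5,0,0,0,-0.1,0.2,0,0.5,0,0,0,-0.1,0.2,0,0.5,0,0,0,-0.1,0.2,0,0.5,0,0,0,-0.1,0.2,0,0.5,0,0,0,-0.1,0.2,0,0.5,0,0,0,-0.1,0.2,0,0.5])

```text
time: 4.85
tool_pos: [0.6365, 0.1407, 0.0959]
ee_rot: [-3.14, 0.0, 1.57]
wrist_force: [-0.2, 1.1, -1.8]
width: 0.0594
finger_force: 30.0
```

Request:
move_arm(motion=[0,0,0,-0.02,0.07,0,0.5,0,0,0,0,0,0,0.5,0,0,0,0,0,0,0.5,0,0,0,0,0,0,0.5,0,0,0,0,0,0,0.5])

```text
time: 5.27
tool_pos: [0.6418, 0.1403, 0.0966]
ee_rot: [-3.141, -0.0, 1.572]
wrist_force: [1.0, -0.4, -1.9]
width: 0.0598
finger_force: 30.0
```

Request:
move_arm(motion=[0,0,0,0,0.01,0.1,0.5,0,0,0,0,0,0.1,0.5,0,0,0,0,0,0.06,0.5,0,0,0,0,0,0.02,0.5,0,0,0,0,0,0.01,0.5,0,0,0,0,0,0,0.5,0,0,0,0,0,0,0.5])

```text
time: 5.85
tool_pos: [0.644, 0.1394, 0.0674]
ee_rot: [3.141, -0.0, 1.57]
wrist_force: [0.6, 0.7, -1.9]
width: 0.0598
finger_force: 30.0
```

Lowering until contact, then release and retreat.

Request:
move_arm(motion=[0,0,0,0,0,0.01,0.5,0,0,0,0,0,0.01,0.5,0,0,0,0,0,0,0.5])

```text
time: 6.1
tool_pos: [0.6443, 0.1395, 0.0662]
ee_rot: [3.14, -0.0, 1.57]
wrist_force: [-1.1, -0.3, 1.9]
width: 0.0595
finger_force: 30.0
```

Request:
move_arm(motion=[0,0,0,0,0,0,0.7,0,0,0,0,0,0,0.85,0,0,0,0,0,0,0.9,0,0,0,0,0,0,0.9,0,0,0,0,0,0,0.9,0,0,0,0,0,-0.2,0.9,0,0,0,0,0,-0.3,0.9,0,0,0,0,0,-0.3,0.9,0,0,0,0,0,-0.3,0.9])

```text
time: 6.85
tool_pos: [0.6435, 0.1395, 0.1763]
ee_rot: [-3.141, 0.0, 1.57]
wrist_force: [0.4, -0.5, 0.2]
width: 0.0847
finger_force: 0.0
```

Request:
move_arm(motion=[0,0,0,-0.1,-0.26,0,0.9,0,0,0,-0.1,-0.26,0,0.9,0,0,0,-0.1,-0.26,0,0.9,0,0,0,-0.1,-0.26,0,0.9,0,0,0,-0.1,-0.26,0,0.9,0,0,0,-0.1,-0.26,0,0.9,0,0,0,-0.1,-0.26,0,0.9,0,0,0,-0.1,-0.28,0,0.9,0,0,0,0,0,0,0.9,0,0,0,0,0,0,0.9,0,0,0,0,0,0,0.9])

```text
time: 7.77
tool_pos: [0.4345, 0.0597, 0.176]
ee_rot: [3.14, -0.0, 1.57]
wrist_force: [0.7, 0.5, -0.3]
width: 0.0845
finger_force: 0.0
```

Run:
```python
from h import *
im=robot.snapshot("top");cv2.imwrite("pics/t1.png",cv2.resize(im[130:275,135:395,::-1],None,fx=3,fy=3,interpolation=cv2.INTER_CUBIC))
```

```text
(no output)
```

View pics/t1.png

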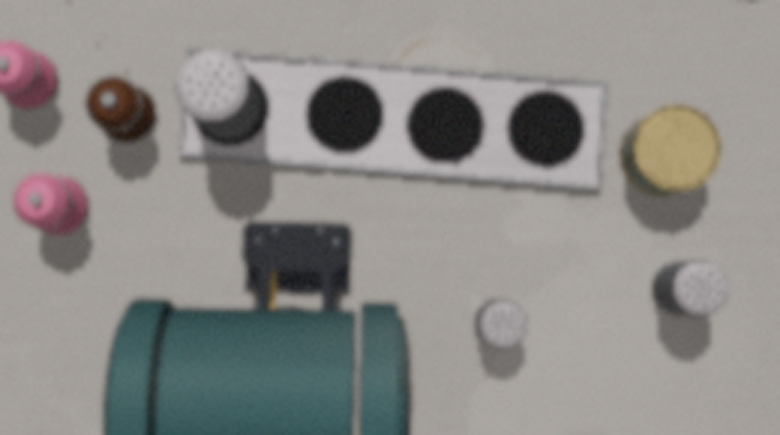

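The tallest stands on the left pad with its lid at about (206,158); the mill hasn't moved.

```bash
python3 -c "
from h import *
print(ray('top',206,158.5,.120), 'pad top-view .6456 .1411', proj('top',[.6456,.1411,.12]))"
```

```text
[0.6441 0.1412 0.12  ] pad top-view .6456 .1411 [206.0437 157.8758]
```

Request:
move_arm(motion=[0,0,0,-0.02,0,0,0.9,0,0,0,0,0,0.2,0.9,0,0,0,0,0,0.2,0.9,0,0,0,0,0,0.2,0.9,0,0,0,0,0,0.2,0.9,0,0,0,0,0,0.2,0.9,0,0,0,0,0,0.2,0.9,0,0,0,0,0,0.1,0.9,0,0,0,0,0,0,0.9,0,0,0,0,0,0,0.9])

```text
time: 8.65
tool_pos: [0.4341, 0.0576, 0.0453]
ee_rot: [-3.141, -0.0, 1.571]
wrist_force: [0.3, 0.6, -0.4]
width: 0.0848
finger_force: 0.0
```

Request:
move_arm(motion=[0,0,0,0,0,0,0.75,0,0,0,0,0,0,0.65,0,0,0,0,0,0,0.55,0,0,0,0,0,0,0.45,0,0,0,0,0,0,0.45,0,0,0,0,0,0,0.45,0,0,0,0,0,0,0.45,0,0,0,0,0,0,0.45])

```text
time: 9.32
tool_pos: [0.434, 0.0576, 0.0461]
ee_rot: [3.141, -0.0, 1.57]
wrist_force: [-2.0, -0.9, 5.7]
width: 0.0536
finger_force: 30.0
```

Request:
move_arm(motion=[0,0,0,0,0,-0.1,0.45,0,0,0,0,0,-0.15,0.45,0,0,0,0,0,-0.15,0.45,0,0,0,-0.03,0.25,0,0.45,0,0,0,-0.03,0.25,0,0.45,0,0,0,-0.03,0.25,0,0.45,0,0,0,-0.03,0.25,0,0.45,0,0,0,-0.03,0.25,0,0.45,0,0,0,-0.03,0.25,0,0.45,0,0,0,-0.03,0.25,0,0.45,0,0,0,-0.01,0.25,0,0.45,0,0,0,0,0.05,0,0.45])

```text
time: 10.32
tool_pos: [0.6417, 0.0349, 0.0842]
ee_rot: [3.141, 0.0, 1.57]
wrist_force: [0.0, -0.4, -3.1]
width: 0.0537
finger_force: 30.0
```

Request:
move_arm(motion=[0,0,0,0,0,0,0.45,0,0,0,0,0,0,0.45,0,0,0,0,0,0,0.45])

```text
time: 10.57
tool_pos: [0.6375, 0.0357, 0.0851]
ee_rot: [-3.14, -0.0, 1.571]
wrist_force: [-0.7, 0.0, -1.9]
width: 0.0533
finger_force: 30.0
```

Request:
move_arm(motion=[0,0,0,0,0.01,0.1,0.45,0,0,0,0,0,0.1,0.45,0,0,0,0,0,0.05,0.45,0,0,0,0,0,0.02,0.45,0,0,0,0,0,0.02,0.45,0,0,0,0,0,0.01,0.45,0,0,0,0,0,0,0.45,0,0,0,0,0,0,0.45])

```text
time: 11.23
tool_pos: [0.6402, 0.0354, 0.0558]
ee_rot: [3.141, -0.0, 1.57]
wrist_force: [-0.3, -0.6, -3.1]
width: 0.0533
finger_force: 30.0
```

Request:
move_arm(motion=[0,0,0,0,0,0.01,0.45,0,0,0,0,0,0.01,0.45,0,0,0,0,0,0,0.45])

```text
time: 11.48
tool_pos: [0.6404, 0.0354, 0.0551]
ee_rot: [3.14, 0.0, 1.57]
wrist_force: [-1.9, -0.5, 4.4]
width: 0.0542
finger_force: 30.0
```

Request:
move_arm(motion=[0,0,0,0,0,0,0.65,0,0,0,0,0,0,0.8,0,0,0,0,0,0,0.8,0,0,0,0,0,0,0.8,0,0,0,0,0,0,0.8,0,0,0,0,0,-0.2,0.8,0,0,0,0,0,-0.3,0.8,0,0,0,0,0,-0.3,0.8,0,0,0,0,0,-0.3,0.8])

```text
time: 12.23
tool_pos: [0.6395, 0.0355, 0.1641]
ee_rot: [-3.14, -0.0, 1.57]
wrist_force: [0.4, -0.7, -0.2]
width: 0.0753
finger_force: 0.0
```

Request:
move_arm(motion=[0,0,0,-0.2,-0.26,0,0.8,0,0,0,-0.2,-0.26,0,0.8,0,0,0,-0.2,-0.26,0,0.8,0,0,0,-0.2,-0.26,0,0.8,0,0,0,-0.2,-0.26,0,0.8,0,0,0,-0.2,-0.26,0,0.8,0,0,0,-0.2,-0.26,0,0.8,0,0,0,0,0,0,0.8,0,0,0,0,0,0,0.8,0,0,0,0,0,0,0.8])

```text
time: 13.07
tool_pos: [0.4583, -0.1043, 0.1637]
ee_rot: [3.14, -0.0, 1.57]
wrist_force: [0.9, -0.3, -1.0]
width: 0.075
finger_force: 0.0
```

Request:
move_arm(motion=[0,0,0,-0.01,-0.03,0,0.8,0,0,0,0,0,0.2,0.8,0,0,0,0,0,0.2,0.8,0,0,0,0,0,0.2,0.8,0,0,0,0,0,0.2,0.8,0,0,0,0,0,0.2,0.8,0,0,0,0,0,0.2,0.8,0,0,0,0,0,0.2,0.8,0,0,0,0,0,0.07,0.8,0,0,0,0,0,0,0.8,0,0,0,0,0,0,0.8])

```text
time: 13.98
tool_pos: [0.4553, -0.1051, 0.0166]
ee_rot: [-3.141, -0.0, 1.571]
wrist_force: [0.4, -0.4, 0.3]
width: 0.0747
finger_force: 0.0
```

Request:
move_arm(motion=[0,0,0,0,0,0,0.65,0,0,0,0,0,0,0.55,0,0,0,0,0,0,0.45,0,0,0,0,0,0,0.35,0,0,0,0,0,0,0.3,0,0,0,0,0,0,0.3,0,0,0,0,0,0,0.3,0,0,0,0,0,0,0.3,0,0,0,0,0,0,0.3])

```text
time: 14.73
tool_pos: [0.455, -0.1056, 0.0169]
ee_rot: [3.141, 0.0, 1.57]
wrist_force: [-0.3, 0.4, 3.5]
width: 0.0416
finger_force: 30.0
```

Request:
move_arm(motion=[0,0,0,0,0,-0.1,0.3,0,0,0,0,0,-0.15,0.3,0,0,0,0,0,-0.15,0.3,0,0,0,-0.06,0.25,0,0.3,0,0,0,-0.06,0.25,0,0.3,0,0,0,-0.06,0.25,0,0.3,0,0,0,-0.06,0.25,0,0.3,0,0,0,-0.06,0.25,0,0.3,0,0,0,-0.06,0.25,0,0.3,0,0,0,-0.06,0.25,0,0.3,0,0,0,0,0.01,0,0.3,0,0,0,0,0,0,0.3])

```text
time: 15.73
tool_pos: [0.6311, -0.1475, 0.0555]
ee_rot: [-3.14, -0.001, 1.571]
wrist_force: [-0.6, 0.2, -0.9]
width: 0.0416
finger_force: 30.0
```

Request:
move_arm(motion=[0,0,0,0,0,0,0.3,0,0,0,0,0,0,0.3,0,0,0,0,0,0,0.3])

```text
time: 15.98
tool_pos: [0.6298, -0.1472, 0.0567]
ee_rot: [-3.141, -0.0, 1.57]
wrist_force: [-0.0, -0.6, -0.2]
width: 0.0414
finger_force: 30.0
```

Request:
move_arm(motion=[0,0,0,0,0.01,0.1,0.3,0,0,0,0,0,0.1,0.3,0,0,0,0,0,0.06,0.3,0,0,0,0,0,0.02,0.3,0,0,0,0,0,0.02,0.3,0,0,0,0,0,0,0.3,0,0,0,0,0,0,0.3])

```text
time: 16.57
tool_pos: [0.6321, -0.1476, 0.0264]
ee_rot: [3.141, 0.0, 1.57]
wrist_force: [1.3, -0.2, -0.7]
width: 0.0412
finger_force: 30.0
```

Request:
move_arm(motion=[0,0,0,0,0,0.01,0.3,0,0,0,0,0,0.0,0.3,0,0,0,0,0,0,0.3])

```text
time: 16.82
tool_pos: [0.6323, -0.1477, 0.026]
ee_rot: [3.14, 0.0, 1.57]
wrist_force: [-0.0, -0.6, 1.6]
width: 0.0412
finger_force: 30.0
```

Request:
move_arm(motion=[0,0,0,0,0,0,0.55,0,0,0,0,0,0,0.7,0,0,0,0,0,0,0.8,0,0,0,0,0,0,0.8,0,0,0,0,0,0,0.8,0,0,0,0,0,-0.2,0.8,0,0,0,0,0,-0.3,0.8,0,0,0,0,0,-0.3,0.8,0,0,0,0,0,-0.3,0.8])

```text
time: 17.57
tool_pos: [0.6314, -0.1474, 0.1362]
ee_rot: [-3.141, -0.0, 1.57]
wrist_force: [0.7, 0.9, 0.5]
width: 0.0752
finger_force: 0.0
```

Request:
move_arm(motion=[0,0,0,-0.2,-0.24,0,0.8,0,0,0,-0.2,-0.24,0,0.8,0,0,0,-0.2,-0.24,0,0.8,0,0,0,-0.2,-0.24,0,0.8,0,0,0,-0.2,-0.24,0,0.8,0,0,0,-0.2,-0.22,0,0.8,0,0,0,0,0,0,0.8,0,0,0,0,0,0,0.8,0,0,0,0,0,0,0.8])

```text
time: 18.32
tool_pos: [0.4901, -0.2672, 0.1356]
ee_rot: [3.141, -0.0, 1.57]
wrist_force: [-0.5, 0.1, -0.1]
width: 0.0751
finger_force: 0.0
```

Request:
move_arm(motion=[0,0,0,-0.01,0,0,0.8,0,0,0,0,0,0.2,0.8,0,0,0,0,0,0.2,0.8,0,0,0,0,0,0.2,0.8,0,0,0,0,0,0.2,0.8,0,0,0,0,0,0.2,0.8,0,0,0,0,0,0.05,0.8,0,0,0,0,0,0,0.8,0,0,0,0,0,0,0.8])

```text
time: 19.07
tool_pos: [0.4906, -0.2681, 0.0309]
ee_rot: [3.141, 0.0, 1.572]
wrist_force: [0.4, 0.1, 0.1]
width: 0.0752
finger_force: 0.0
```

Request:
move_arm(motion=[0,0,0,0,0,0,0.65,0,0,0,0,0,0,0.55,0,0,0,0,0,0,0.45,0,0,0,0,0,0,0.4,0,0,0,0,0,0,0.4,0,0,0,0,0,0,0.4,0,0,0,0,0,0,0.4,0,0,0,0,0,0,0.4,0,0,0,0,0,0,0.4])

```text
time: 19.82
tool_pos: [0.49, -0.2688, 0.0313]
ee_rot: [3.141, 0.001, 1.57]
wrist_force: [-1.6, 0.5, 5.7]
width: 0.0479
finger_force: 30.0
```

Request:
move_arm(motion=[0,0,0,0,0,-0.2,0.4,0,0,0,0,0,-0.3,0.4,0,0,0,0,0,-0.3,0.4,0,0,0,0.25,0.1,0,0.4,0,0,0,0.3,0.1,0,0.4,0,0,0,0.3,0.1,0,0.4,0,0,0,0.3,0.1,0,0.4,0,0,0,0.3,0.1,0,0.4,0,0,0,0.3,0.2,0,0.4,0,0,0,0.25,0.25,0,0.4,0,0,0,0.12,0.25,0,0.4,0,0,0,0,0.21,0,0.4])

```text
time: 20.82
tool_pos: [0.6315, -0.0526, 0.1088]
ee_rot: [-3.14, -0.002, 1.575]
wrist_force: [0.5, -0.7, -0.5]
width: 0.0472
finger_force: 30.0
```

Request:
move_arm(motion=[0,0,0,0,0,0,0.4,0,0,0,0,0,0,0.4,0,0,0,0,0,0,0.4])

```text
time: 21.07
tool_pos: [0.6297, -0.0566, 0.109]
ee_rot: [-3.139, -0.0, 1.57]
wrist_force: [-0.3, -0.0, -2.0]
width: 0.0477
finger_force: 30.0
```

Target TCP z is about 0.0405, so 68 mm down.

Request:
move_arm(motion=[0,0,0,0,0.01,0.15,0.4,0,0,0,0,0,0.15,0.4,0,0,0,0,0,0.15,0.4,0,0,0,0,0,0.12,0.4,0,0,0,0,0,0.06,0.4,0,0,0,0,0,0.03,0.4,0,0,0,0,0,0.02,0.4,0,0,0,0,0,0,0.4,0,0,0,0,0,0,0.4])

```text
time: 21.82
tool_pos: [0.6324, -0.0567, 0.0434]
ee_rot: [3.14, 0.0, 1.57]
wrist_force: [0.5, -0.0, -0.9]
width: 0.0475
finger_force: 30.0
```

Request:
move_arm(motion=[0,0,0,0,0,0.01,0.4,0,0,0,0,0,0.0,0.4,0,0,0,0,0,0,0.4])

```text
time: 22.07
tool_pos: [0.6321, -0.0565, 0.0419]
ee_rot: [3.141, 0.0, 1.57]
wrist_force: [0.8, 0.0, -1.5]
width: 0.0476
finger_force: 30.0
```

Request:
move_arm(motion=[0,0,0,0,0,0.01,0.4,0,0,0,0,0,0.01,0.4,0,0,0,0,0,0,0.4])

```text
time: 22.32
tool_pos: [0.6321, -0.0565, 0.0403]
ee_rot: [3.141, 0.0, 1.57]
wrist_force: [-1.0, -0.5, 2.9]
width: 0.0471
finger_force: 30.0
```

Contact. Release, rise, and back well away to clear the view.

Request:
move_arm(motion=[0,0,0,0,0,0,0.55,0,0,0,0,0,0,0.7,0,0,0,0,0,0,0.8,0,0,0,0,0,0,0.8,0,0,0,0,0,0,0.8,0,0,0,0,0,-0.2,0.8,0,0,0,0,0,-0.3,0.8,0,0,0,0,0,-0.3,0.8,0,0,0,0,0,-0.3,0.8])

```text
time: 23.07
tool_pos: [0.6314, -0.0565, 0.1502]
ee_rot: [-3.141, -0.0, 1.57]
wrist_force: [0.4, 0.3, 0.5]
width: 0.075
finger_force: 0.0
```

Request:
move_arm(motion=[0,0,0,0,-0.2,-0.1,0.8,0,0,0,0,-0.3,-0.1,0.8,0,0,0,0,-0.3,0,0.8,0,0,0,0,-0.3,0,0.8,0,0,0,0,-0.3,0,0.8,0,0,0,0,-0.3,0,0.8,0,0,0,0,-0.3,0,0.8,0,0,0,0,-0.3,0,0.8,0,0,0,0,-0.2,0,0.8,0,0,0,0,0,0,0.8])

```text
time: 23.9
tool_pos: [0.3792, -0.0562, 0.1698]
ee_rot: [3.141, 0.0, 1.57]
wrist_force: [0.5, 0.3, 1.2]
width: 0.0753
finger_force: 0.0
```

Run:
```python
from h import *
im=robot.snapshot("top");cv2.imwrite("pics/t2.png",cv2.resize(im[130:230,135:395,::-1],None,fx=3,fy=3,interpolation=cv2.INTER_CUBIC))
im=robot.snapshot("scene");cv2.imwrite("pics/s2.png",im[:,:,::-1])
top=dict(tallest=(.6456,.1411,.120),large=(.6419,.0371,.100),medium=(.634,-.0547,.080),small=(.6333,-.1459,.060))
for k,p in top.items(): q=proj("top",p);print(k,"expected lid crop px",(q-[135,130])*3)
print(robot.get_obs()["tool_pos"])
```

```text
tallest expected lid crop px [213.1312  83.6274]
large expected lid crop px [342.0045  95.5868]
medium expected lid crop px [450.8529 111.6088]
small expected lid crop px [554.6073 118.6878]
[ 0.3821 -0.0565  0.1699]
```

View pics/t2.png

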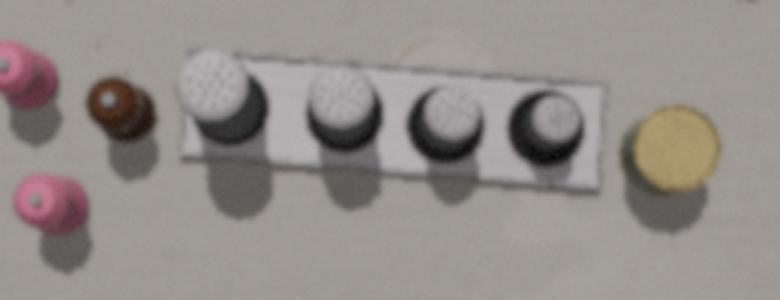

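View pics/s2.png

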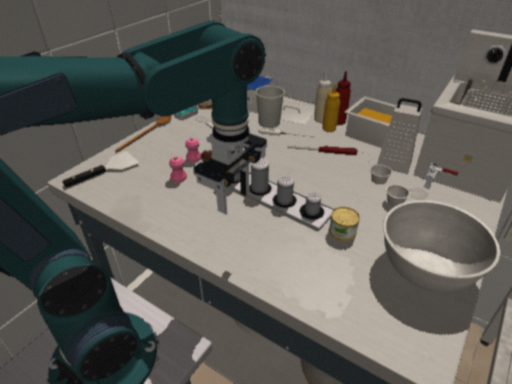

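All four dredgers stand on their pads. The lids at crop (213,86), (342,98), (452,114) and (555,119) are within about 3 mm of where they should be, and the mill hasn't moved.

```bash
python3 -c "
from bench import robot
print(robot.close_job())"
```

```text
the job is handed in; nothing more can be done
None
```

The job is handed in at about 24 s of the 112 s allowed: all four dredgers stand upright on the pads, tallest beside the brown mill down to shortest at the far end, each within about 3 mm of its pad centre in the last top view, with the mill where it stood; the hand-in call returned no verdict.

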